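# Park the swinging sterilising drum over its cooling pad

## Robot

A 6-joint arm with a two-finger parallel gripper is mounted at the origin on the work surface. World frame = base frame: x ahead of the robot, y to its left, z up, the work surface at z = 0. Lengths are in m, angles in rad, forces in N, time in s.
With the tool pointing down it reaches from about 0.25 to 0.775 m from the base axis. Payload 4 kg.
Tool frame: the origin (TCP) lies on the centre line of the jaws, within the pads' length; the fingertips stand 8 mm ahead of it and the grasp point (between the pads) lies 11 mm behind it; z points along the fingers, y is the direction in which the jaws open and shut (so a half turn about z gives the same grasp; the last joint's range is limited). The gripper opens to 94 mm and grips with 3 to 60 N. Pads are 16 mm wide; open, the fingers measure 119 mm over their backs; the gripper's body (75 mm by 177 mm) begins 78 mm behind the grasp point.
Start: joints at [1.218, 0.087, 1.371, -0, 1.684, -0.103], TCP at [0.136, 0.533, 0.214] pointing down, gripper open.
Joint ranges: [-3.1, 3.1], [-0.76, 2.03], [0.27, 2.55], [-1.08, 4.22], [0.17, 2.65], [-2.57, 2.57]. Speed limits (rad/s): [2.79, 2.79, 3.14, 3.14, 3.14, 3.14].

## Interface

Orientations are given as [roll, pitch, yaw] about the fixed x, y, z axes, in that order (R = Rz(yaw) Ry(pitch) Rx(roll)).
In Python, from bench import * gives the robot as it stands.
- The arm moves only by the tool step_arm, never from a script. Its argument "steps" is a list of rows, each an object of numbers: "jaw": the opening, from 0 (shut) to 1 (fully open); "tx", "ty", "tz": the shift along the tool's x, y, z in m; "ax", "ay", "az": the turn, a rotation vector about the tool's x, y, z in rad. In form: [{"jaw": .., "tx": .., "ty": .., "tz": .., "ax": .., "ay": .., "az": ..}, ...]. A call has 1 to 8 rows; each row is the pose to reach, as a shift and turn from the pose measured when the call began, along the tool's axes at that moment; what a row does not reach only later rows make up. A row lasts 1/10 s, in which the tool goes at most 50 mm and 8.59 degrees, less where a joint would pass 70% of its speed; a pose out of reach is approached as far as the arm can. A call with a gripper value outside its range is refused whole. The fingers move at their own pace and stop on an object; the grip force is fixed at half the most. Time passes only in rows, so rows that repeat a pose let the fingers close. It gives the time, the measured TCP pose, the force and the opening at its end, in the units of the state.
- get_obs(): the state, without advancing time (a new reading comes with each control period).
- snapshot(name): name is "side" or "top" or "wrist"; returns (picture, depth): 480x640x3 uint8, red, green, blue; 480x640 float32, m along the optical axis (not along the pixel's ray), 0 where there is no reading.
- camera_model(name): a dict with "intrinsics" (3x3 intrinsics, pixels), "k1" (the pictures are not rectified: a ray, as slopes to the right and down, at radius r is drawn at 1 + k1 r^2 times it, then the intrinsics apply), "origin" and "orientation" of the camera in the world. Camera axes: x right, y down, z forward; pixel columns grow to the right and rows downward; lengths in m; the calibration is good to about 2 mm. A picture is of the moment at which its call begins: read the wrist's pose just before it. camera_model takes no time and is no camera call; for the wrist camera it gives the pose at the moment of the call.
- close_job(): hands the job in, once; it reports no verdict.
Trained networks look in the newest picture that a camera, given by its name, has taken for a name from the list of things; names that differ only in an ending like _2 or _b are one class to them, and where a whole thing is asked for, a point or a joint stands for the part that bears it (a point fixed in the world has none). Each returns a list of dicts, best first, with "confidence" (0 to 1); they miss things now and then, are a little off and sometimes report something else, mostly with a low value. They report only what shows in the picture. A call takes as long as a camera call.
- silhouettes(camera, query): "pixels" (480x640 bool, what is visible of it) and "rect" ([left, top, right, bottom] in pixels, round what is visible of it).
The state is a dict: "time": time; "joint_positions": joint angles; "qvel": joint speeds; "joint_torque": joint torques, N m; "tool_pos": TCP position; "ee_rot": TCP orientation; "wrist_force": force on the tool from outside, world axes, zero at the start; "wrist_torque": the same for the moment, N m; "width": finger opening in m.
Only numpy, scipy, OpenCV 4.12 (cv2) and the standard library are available. Lean on these libraries where they do the work, as an engineer would, in place of code of your own. Each camera call takes 0.05 s, during which the arm holds its last target. There are 200 camera calls.

## Task

Swing the heavy steel sterilising drum on its free-running bracket round until it stands centred over the green cooling pad, and bring it to rest there without striking it, swinging it fast or letting it run into the end of its travel. Push it only on the yellow faces of its two spring buffers, from the side and not from on top, never on the drum, its lid or the blue bracket, and disturb nothing else on the bench. Take the hand away, watch for a good six seconds that the drum stays put, then finish.

Things in the scene. Friction and masses are not known exactly. Their poses are not given: they have to be found in the camera images.
- boom: heavy boom: upright steel drum on a blue bracket turning about the pivot post, a spring buffer on either side. Origin on the drum's axis at bench level; x points to the post's axis, 360 mm away; z up. Drum 160 mm across, wall 50 to 140 mm above the bench, not to be pushed. It starts towards +y of its travel, the pad lies towards -y; hard stops 0.8 rad either side of zero
- buffer_left: spring buffer on the boom's +y side, the side to push: block 110 mm wide along the boom's x, 70 mm tall (65 to 135 mm above the bench), orange with a flat yellow face. Origin: centre of that face, 125 mm from the drum's axis when free. It slides up to 35 mm into the drum on a spring of 45 N/m with little damping (0.4 N s/m), so the drum bounces off a still hand. Too wide to grip; weighs 120 g
- buffer_right: the same spring buffer on the boom's -y side, the side to brake on: origin at the centre of its yellow face, 125 mm from the drum's axis when free, 100 mm above the bench, slides up to 35 mm towards the drum, 45 N/m. Axes of both buffers are parallel to the boom's
- bracket_mid (a point): point on top of the bracket arm halfway to the post, turning with the drum, not to be pushed: arm 130 mm wide, 26 to 46 mm above the bench, a 90 mm collar round the post up to 70 mm. Boom runs almost freely, level, no spring: 6.7 kg, inertia about the post nominally 0.78 kg m2 (hidden load: 25 % either way), damping 0.03 N m s/rad, dry friction 0.001 N m: coasts for many seconds
- lid_top (a point): centre of the top of the drum's flat round lid, 151 mm above the bench: diameter 136 mm, 11 mm thick, set in from the drum's 160 mm rim. Not to be pushed
- pad: green round cooling pad lying on the bench, 210 mm across with a grey middle of 170 mm, 12 mm high, at the end of a flat strip from the same post, 360 mm from its axis. Origin under its centre at bench level, x points to the post. Its place differs between episodes, then stays. The drum passes above it and is parked when both origins coincide. A green index bar lies on its side away from the post
- zero (a point): unmarked point on the bench, 360 mm from the post's axis towards the robot, the middle of the boom's travel: the axis stands 360 mm along this point's +x axis, z up. The post is 64 mm thick, 214 mm tall, its foot 130 mm across; its place and yaw differ between episodes, then stay
- bottle: amber bottle, 70 mm across, 170 mm tall, origin under its centre; leave alone
- beaker: white beaker, 80 mm across, 95 mm tall, origin under its centre; leave alone
- jar: white jar with red cap, 72 mm across, 85 mm tall, origin under its centre; leave alone
- adapter: blue rotor adapter, 80 mm across, 60 mm tall, origin under its centre; leave alone

How it is judged:
By the outcome, as a careful person would: the job done as asked, in the order asked, and still so for the second after the job is handed in, with the robot touching nothing.
It also fails if it takes over 48 s, if anything falls off the work surface, if the arm or the gripper's body presses on something with over 40 N, if the wrist force passes 120 N, or if a joint passes its speed limit or range.

## Working session

There is one attempt and no reset: what is moved stays moved. The work goes in short steps, Python scripts to look and compute and a tool call to move; the robot and the scene stay as the last step left them, time stands still between calls to the robot, and variables do not carry over. Pictures are saved under pics/ and viewed, about 8 in all and at most 12, crops included, and the job is handed in when it is done.

Besides the shell and the picture viewer there is one more tool, called after "Call:" in YAML: its name, and indented under it one key for each argument. step_arm: Moves the arm, as the interface text tells. Its arguments: {"type":"object","properties":{"steps":{"type":"array"}},"required":["steps"]}

```bash
ls; mkdir -p pics; python3 - <<'E'
from bench import *
import cv2
print(get_obs())
for n in ("top","side"):
    p,d=snapshot(n); cv2.imwrite(f"pics/{n}0.png",p[:,:,::-1]); c=camera_model(n); print(n,c)
    for q in ("boom","pad","buffer_left","buffer_right","lid_top","bottle","beaker","jar","adapter"):
        s=silhouettes(n,q); print(q,[(round(x["confidence"],2),[int(v) for v in x["rect"]]) for x in s[:2]])
print(get_obs()["time"])
E
```

```text
pics
{'time': 0.0, 'joint_positions': array([ 1.21789390e+00,  8.79732871e-02,  1.37220112e+00, -2.78867582e-05,
        1.68357627e+00, -1.03089673e-01]), 'qvel': array([-0.00134443, -0.0011791 , -0.00024055,  0.00058352,  0.00296833,
       -0.00042834]), 'joint_torque': array([ 9.72341695e-04, -3.40188932e+01, -3.02422678e+01,  7.19299098e-02,
        3.29917716e-02, -1.73786689e-04]), 'tool_pos': array([0.13580459, 0.53244731, 0.2123211 ]), 'ee_rot': array([-3.13944324e+00, -1.94506255e-04,  2.89177659e+00]), 'wrist_force': array([0.14199853, 0.4460029 , 0.4503777 ]), 'wrist_torque': array([ 0.05648331, -0.04764992, -0.00267089]), 'width': 0.0940757647261083}
top {'intrinsics': array([[479.56021684,   0.        , 319.70488775],
       [  0.        , 479.56021684, 239.1905304 ],
       [  0.        ,   0.        ,   1.        ]]), 'k1': 0.003911870890110266, 'origin': array([0.24326235, 0.00263493, 1.29731871]), 'orientation': array([-2.92886689e+00,  2.66419529e-03, -1.57736561e+00])}
boom [(0.85, [200, 122, 336, 288]), (0.74, [200, 93, 411, 301])]
pad [(0.8, [323, 158, 411, 303]
[... 430 characters left out ...]
.97422278,   0.        , 318.01879868],
       [  0.        , 500.97422278, 238.2666744 ],
       [  0.        ,   0.        ,   1.        ]]), 'k1': -0.10298715818667988, 'origin': array([0.35584328, 0.38055166, 1.3364765 ]), 'orientation': array([-2.82762002, -0.00555621, -2.80241828])}
boom [(0.61, [375, 103, 402, 132]), (0.57, [188, 197, 343, 349])]
pad [(0.61, [234, 170, 383, 236])]
buffer_left [(0.92, [237, 297, 289, 348]), (0.57, [383, 145, 410, 177])]
buffer_right [(0.94, [296, 249, 342, 297])]
lid_top [(0.68, [187, 192, 341, 348])]
bottle [(0.67, [256, 404, 287, 434])]
beaker [(0.75, [305, 364, 331, 399])]
jar [(0.94, [384, 145, 410, 178])]
adapter [(0.65, [376, 101, 401, 134])]
1.0
```

View pics/top0.png

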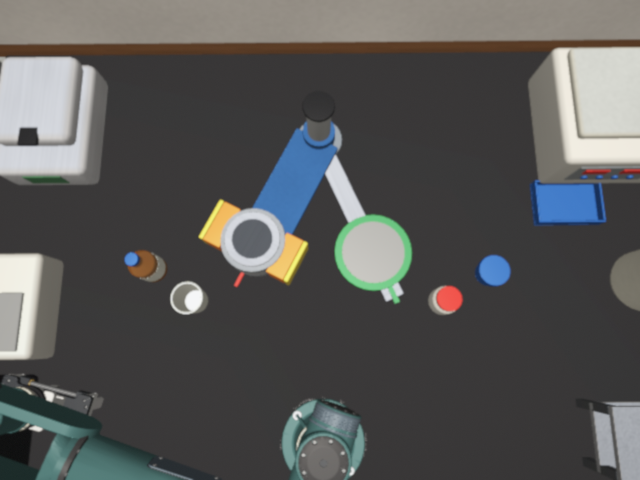

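View pics/side0.png

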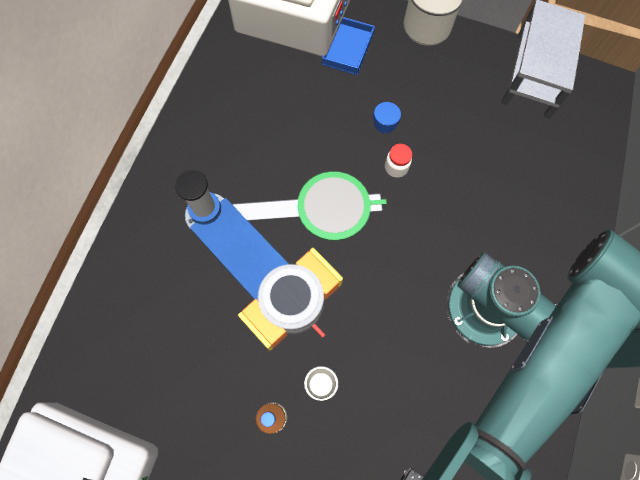

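The top view shows the drum at px (253,239), its yellow faces at about (212,222) and (296,262), the post at (319,105) and the pad at (373,252) with its index bar at (396,297). The bottle (145,264) and beaker (189,297) stand below and left of the drum. The jar (446,299) and adapter (493,270) are to the right.

```bash
cat > h.py <<'E'
from bench import *
import numpy as np, cv2
from scipy.spatial.transform import Rotation as R
from scipy.optimize import least_squares
def cloud(n):
    p,d=snapshot(n); c=camera_model(n); K=c["intrinsics"]
    v,u=np.mgrid[:480,:640]; x=(u-K[0,2])/K[0,0]; y=(v-K[1,2])/K[1,1]
    r2=x*x+y*y; s=1+c["k1"]*r2; s=1+c["k1"]*r2/s**2
    x=x/s; y=y/s
    P=np.stack([x*d,y*d,d],-1)@R.from_euler("xyz",c["orientation"]).as_matrix().T+c["origin"]
    P[d==0]=np.nan
    return p,P
def circ(Q,r=None):
    m=Q.mean(0)
    if r: return least_squares(lambda a:np.hypot(*(Q-a).T)-r,m,loss="soft_l1",f_scale=.003).x
    s=least_squares(lambda a:np.hypot(*(Q-a[:2]).T)-a[2],[*m,.1],loss="soft_l1",f_scale=.003); return s.x
E
python3 - <<'E'
from h import *
for n in ("top","side"):
    p,P=cloud(n); hsv=cv2.cvtColor(p,cv2.COLOR_RGB2HSV); H,S,V=[hsv[...,i].astype(int) for i in range(3)]
    X,Y,Z=[P[...,i] for i in range(3)]
    bench=(V<60)&(S<80)&(abs(Z)<.02); print(n,"bench z",np.nanmedian(Z[bench]))
    g=(abs(H-70)<15)&(S>120)&(V>80); g=g&(abs(Z-.012)<.015)
    Q=P[g]; m=np.median(Q[:,:2],0); Qr=Q[np.hypot(*(Q[:,:2]-m).T)<.112][:,:2]
    print("pad ring fit (mean r)",circ(Qr),np.median(Q[:,2]))
    reg=(X>.2)&(X<.8)&(abs(Y)<.4)
    t=reg&(Z>.205)&(Z<.225)&(X>.5); print("post top",t.sum(),np.nanmean(P[t],0),np.ptp(P[t],axis=0))
    l=reg&(Z>.146)&(Z<.158)&(V<110); print("lid",l.sum(),np.nanmean(P[l],0),np.nanmedian(P[l],0),np.ptp(P[l],axis=0))
    ye=reg&(abs(H-28)<5)&(S>150)&(V>120)
    for k in ("buffer_left","buffer_right","bottle","beaker","jar","adapter"):
        s=[s for s in silhouettes(n,k)]
        if s: 
            q=P[s[0]["pixels"]]; q=q[q[:,2]>.03]; print(k,round(s[0]["confidence"],2),np.round(np.nanmedian(q,0),3),np.round(np.nanmax(q,0),3),np.round(np.nanmin(q,0),3))
print(get_obs()["time"])
E
```

```text
return _methods._mean(a, axis=axis, dtype=dtype,
  ret = um.true_divide(
h.py:14: RuntimeWarning: Mean of empty slice.
  m=Q.mean(0)
Traceback (most recent call last):
  File "h.py", line 16, in circ
    s=least_squares(lambda a:np.hypot(*(Q-a[:2]).T)-a[2],[*m,.1],loss="soft_l1",f_scale=.003); return s.x
ValueError: Initial guess is outside of provided bounds
```

```bash
cat > m.py <<'E'
from h import *
for n in ("top","side"):
    p,P=cloud(n); hsv=cv2.cvtColor(p,cv2.COLOR_RGB2HSV); H,S,V=[hsv[...,i].astype(int) for i in range(3)]
    X,Y,Z=[P[...,i] for i in range(3)]
    reg=(X>.2)&(X<.8)&(abs(Y)<.4)
    print(n,hsv[252,337],P[252,337],hsv[252,373],P[252,373],hsv[239,253],P[239,253],P[105,319])
    g=reg&(abs(H-65)<20)&(S>100)&(V>60)&(abs(Z-.012)<.02); Q=P[g]; print(len(Q))
    if len(Q)>50:
        m=(Q[:,:2].max(0)+Q[:,:2].min(0))/2; f=circ(Q[:,:2]); k=np.hypot(*(Q[:,:2]-f[:2]).T)<.108
        print("pad",circ(Q[k][:,:2]),np.median(Q[:,2]), "bar",Q[~k].mean(0),(~k).sum())
    def rep(k,t):
        q=P[t]; print(k,t.sum(),*( [np.round(a,4) for a in (q.mean(0),(q.max(0)+q.min(0))/2,np.ptp(q,axis=0))] if len(q) else []))
    rep("post",reg&(Z>.2)&(Z<.23)&(X>.5))
    rep("lid",reg&(Z>.146)&(Z<.157)&(V<120)&(S<100))
    rep("rim",reg&(Z>.13)&(Z<.157)&(S<100))
    for k in ("buffer_left","buffer_right","bottle","beaker","jar","adapter"):
        s=silhouettes(n,k)
        if s:
            q=P[s[0]["pixels"]]; q=q[q[:,2]>.03]; print(k,round(s[0]["confidence"],2),len(q),*(np.round(f(q,0),3) for f in (np.median,np.max,np.min)) if len(q) else [])
print(get_obs()["time"])
E
python3 m.py
```

```text
top [ 67 105 206] [ 0.48418378 -0.04255219  0.0154946 ] [ 21   9 195] [ 0.48403059 -0.14070344  0.01262913] [108  24 105] [0.49209809 0.16696751 0.15293284] [0.81463639 0.00349921 0.21440637]
1384
pad [ 0.48489072 -0.13988405  0.09706742] 0.01209385258872464 bar [ 0.44405767 -0.1950396   0.00575225] 85
post 266 [0.7878 0.0058 0.2143] [0.7864 0.0049 0.2123] [0.0271 0.0713 0.0192]
lid 1139 [0.5065 0.1641 0.1515] [0.6245 0.0974 0.1514] [0.3496 0.2386 0.0108]
rim 3321 [0.5002 0.1643 0.1478] [0.6067 0.1146 0.1435] [0.3853 0.2733 0.0269]
buffer_left 0.58 807 [0.537 0.261 0.135] [0.593 0.304 0.142] [0.475 0.209 0.08 ]
buffer_right 0.62 1081 [0.442 0.081 0.135] [0.509 0.141 0.142] [0.389 0.036 0.064]
bottle 0.56 893 [0.434 0.44  0.115] [0.474 0.481 0.175] [0.406 0.419 0.03 ]
beaker 0.93 551 [0.359 0.356 0.076] [0.395 0.378 0.1  ] [0.318 0.3   0.03 ]
jar 0.88 696 [ 0.348 -0.312  0.084] [ 0.385 -0.283  0.094] [ 0.314 -0.351  0.03 ]
adapter 0.81 810 [ 0.423 -0.445  0.06 ] [ 0.463 -0.407  0.068] [ 0.385 -0.487  0.032]
side [173  15  70] [ 0.43013685 -0.01109069 -0.00046121] [150   4  70] [ 0.335
[... 168 characters left out ...]
1093639365189747 bar [ 0.41009694 -0.19798766  0.00503771] 85
post 248 [0.7882 0.0101 0.2127] [0.7868 0.0085 0.2107] [0.0264 0.0708 0.0168]
lid 391 [0.5202 0.1655 0.1508] [0.6233 0.1041 0.1515] [0.3524 0.2293 0.0107]
rim 3653 [0.4976 0.1725 0.1462] [0.5965 0.1461 0.1434] [0.4063 0.315  0.0268]
buffer_left 0.84 973 [0.533 0.262 0.135] [0.593 0.305 0.143] [0.476 0.212 0.079]
buffer_right 0.62 938 [0.439 0.087 0.134] [0.507 0.14  0.143] [0.391 0.043 0.068]
bottle 0.96 738 [0.437 0.452 0.121] [0.475 0.49  0.176] [0.406 0.422 0.03 ]
beaker 0.74 404 [0.355 0.336 0.084] [0.393 0.379 0.101] [0.317 0.302 0.03 ]
adapter 0.84 618 [ 0.423 -0.439  0.059] [ 0.464 -0.404  0.068] [ 0.384 -0.488  0.032]
1.75
```

```bash
cat >> h.py <<'E'
def lid(n,rmax=.09):
    "drum axis from its top surfaces, grey, z .13-.158: centroid of the lid's and rim's filled outline"
    p,P=cloud(n); S=cv2.cvtColor(p,cv2.COLOR_RGB2HSV)[...,1]; X,Y,Z=P[...,0],P[...,1],P[...,2]
    t=(X>.25)&(X<.66)&(abs(Y)<.35)&(Z>.134)&(Z<.158)&(S<100)
    t=cv2.morphologyEx(t.astype(np.uint8),cv2.MORPH_OPEN,np.ones((3,3)))
    k,L,st,_=cv2.connectedComponentsWithStats(t); i=1+np.argmax(st[1:,4])
    c=cv2.convexHull(cv2.findContours((L==i).astype(np.uint8),0,1)[0][0])[:,0]
    Q=P[c[:,1],c[:,0]][:,:2]; a=circ(Q); return a,len(Q),st[i,4],P[L==i].mean(0)
E
python3 - <<'E'
from h import *
for n in ("top","side"):
    print(n,lid(n)); p,P=cloud(n); V=p.max(-1)
    t=(P[...,2]>.208)&(P[...,2]<.222)&(P[...,0]>.7)&(abs(P[...,1])<.1); q=P[t]
    print("post",t.sum(),q.mean(0),(q.max(0)+q.min(0))/2,np.ptp(q,axis=0))
print(get_obs()["time"])
E
```

```text
top (array([0.49418651, 0.17099533, 0.07989214]), 34, np.int32(3198), array([0.49075786, 0.16950722, 0.14800417]))
post 773 [0.81137433 0.00582381 0.21436378] [0.81323566 0.00602619 0.21477677] [0.07960333 0.07880693 0.01354937]
side (array([0.49242866, 0.17210996, 0.07959606]), 36, np.int32(3318), array([0.4909486 , 0.17465483, 0.14718788]))
post 741 [0.81255796 0.00792439 0.21320782] [0.81389284 0.00707186 0.21456785] [0.0804319  0.07985232 0.01266626]
1.95
```

Call:
step_arm:
  steps:
    - {"jaw":0,"tx":-0.03,"ty":-0.005,"tz":-0.04,"ax":0,"ay":0,"az":0.14}
    - {"jaw":0,"tx":-0.07,"ty":-0.014,"tz":-0.05,"ax":0,"ay":0,"az":0.28}
    - {"jaw":0,"tx":-0.115,"ty":-0.022,"tz":-0.05,"ax":0,"ay":0,"az":0.42}
    - {"jaw":0,"tx":-0.16,"ty":-0.031,"tz":-0.05,"ax":0,"ay":0,"az":0.56}
    - {"jaw":0,"tx":-0.205,"ty":-0.04,"tz":-0.05,"ax":0,"ay":0,"az":0.7}
    - {"jaw":0,"tx":-0.25,"ty":-0.049,"tz":-0.05,"ax":0,"ay":0,"az":0.84}
    - {"jaw":0,"tx":-0.295,"ty":-0.057,"tz":-0.05,"ax":0,"ay":0,"az":0.98}
    - {"jaw":0,"tx":-0.34,"ty":-0.066,"tz":-0.05,"ax":0,"ay":0,"az":1.12}

```text
time: 2.75
tool_pos: [0.4507, 0.3839, 0.2636]
ee_rot: [3.141, -0.0, 1.766]
wrist_force: [0.1, 0.5, -0.1]
width: 0.0335
```

```bash
cat >> h.py <<'E'
POST=np.array([.813,.0065])
def to(x,y,z,yaw):
    "shift/turn in the tool's axes to a tool-down pose"
    o=get_obs(); M=R.from_euler("xyz",o["ee_rot"]); T=R.from_euler("xyz",[np.pi,0,yaw])
    return np.round(np.r_[M.inv().apply(np.array([x,y,z])-o["tool_pos"]),(M.inv()*T).as_rotvec()],4)
def at(th,off,rad=.36):
    "world xy and yaw (tool x = boom y) at boom angle th, offset off along boom y"
    ex=np.array([np.cos(th),-np.sin(th)]); ey=np.array([np.sin(th),np.cos(th)])
    return *(POST-rad*ex+off*ey), np.arctan2(ey[1],ey[0])
def ang(a): return np.arctan2(a[1]-POST[1],POST[0]-a[0])
E
python3 - <<'E'
from h import *
o=get_obs(); print(o["time"],o["tool_pos"],o["ee_rot"],o["wrist_force"])
x,y,w=at(.476,.165); print(x,y,w); print(to(x,y,.25,w),to(x,y,.095,w))
E
```

```text
2.75 [0.45065953 0.38392927 0.26359858] [ 3.14131741e+00 -4.05653493e-04  1.76596780e+00] [ 0.14071007  0.45989999 -0.1291564 ]
0.5686269614306012 0.3181196688599087 1.0947963267948966
[-8.740e-02  1.030e-01  1.360e-02  1.000e-04 -5.000e-04  6.712e-01] [-8.750e-02  1.029e-01  1.686e-01  1.000e-04 -5.000e-04  6.712e-01]
```

Call:
step_arm:
  steps:
    - {"jaw":0,"tx":-0.03,"ty":0.035,"tz":0,"ax":0,"ay":0,"az":0.14}
    - {"jaw":0,"tx":-0.06,"ty":0.07,"tz":0,"ax":0,"ay":0,"az":0.28}
    - {"jaw":0,"tx":-0.0875,"ty":0.103,"tz":0.01,"ax":0,"ay":0,"az":0.42}
    - {"jaw":0,"tx":-0.0875,"ty":0.103,"tz":0.05,"ax":0,"ay":0,"az":0.56}
    - {"jaw":0,"tx":-0.0875,"ty":0.103,"tz":0.09,"ax":0,"ay":0,"az":0.671}
    - {"jaw":0,"tx":-0.0875,"ty":0.103,"tz":0.13,"ax":0,"ay":0,"az":0.671}
    - {"jaw":0,"tx":-0.0875,"ty":0.103,"tz":0.16,"ax":0,"ay":0,"az":0.671}
    - {"jaw":0,"tx":-0.0875,"ty":0.103,"tz":0.168,"ax":0,"ay":0,"az":0.671}

```text
time: 3.55
tool_pos: [0.5661, 0.3168, 0.0902]
ee_rot: [-3.136, 0.007, 1.095]
wrist_force: [-0.6, -1.1, -0.6]
width: 0.0008
```

```bash
python3 - <<'E'
from h import *
o=get_obs(); print(o["time"],o["tool_pos"],o["ee_rot"],o["wrist_force"],o["width"])
p,_=snapshot("side"); cv2.imwrite("pics/s1.png",cv2.resize(p[180:400,180:440,::-1],None,fx=2.5,fy=2.5))
E
```

```text
3.55 [0.56608237 0.3168428  0.09019805] [-3.13585322  0.00674378  1.09486897] [-0.58362979 -1.13008682 -0.56923953] 0.0007513266685081408
```

View pics/s1.png

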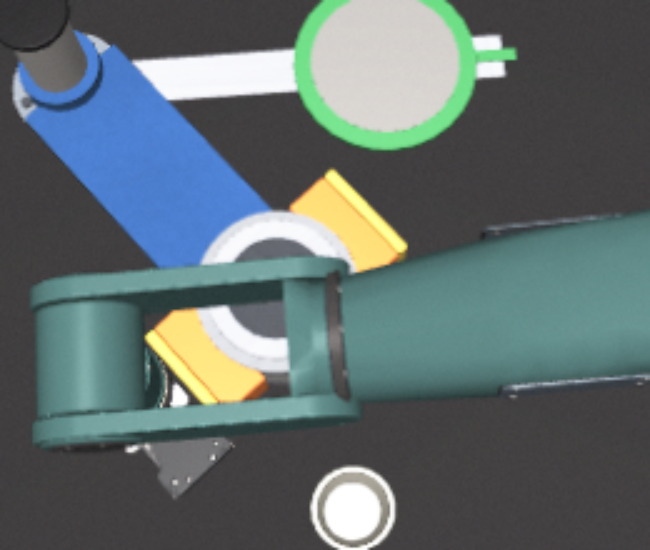

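The gripper stands beside the left yellow face, near crop px (190,430), clear of the drum. The arm passes above. Next is the gentle push along −tool x.

Call:
step_arm:
  steps:
    - {"jaw":0,"tx":-0.003,"ty":0,"tz":-0.004,"ax":0,"ay":0,"az":0}
    - {"jaw":0,"tx":-0.007,"ty":0,"tz":-0.005,"ax":0,"ay":0,"az":0}
    - {"jaw":0,"tx":-0.011,"ty":0,"tz":-0.005,"ax":0,"ay":0,"az":0}
    - {"jaw":0,"tx":-0.014,"ty":0,"tz":-0.005,"ax":0,"ay":0,"az":0}
    - {"jaw":0,"tx":-0.0165,"ty":0,"tz":-0.005,"ax":0,"ay":0,"az":0}
    - {"jaw":0,"tx":-0.019,"ty":0,"tz":-0.005,"ax":0,"ay":0,"az":0}
    - {"jaw":0,"tx":-0.0215,"ty":0,"tz":-0.005,"ax":0,"ay":0,"az":0}
    - {"jaw":0,"tx":-0.024,"ty":0,"tz":-0.005,"ax":0,"ay":0,"az":0}

```text
time: 4.4
tool_pos: [0.5556, 0.2957, 0.0963]
ee_rot: [-3.137, 0.005, 1.095]
wrist_force: [0.2, -0.3, -1.0]
width: 0.0002
```

```bash
cat > st.py <<'E'
from h import *
o=get_obs(); d=o["tool_pos"][:2]; u=np.array([np.cos(1.095),np.sin(1.095)])
print(o["time"],o["tool_pos"],o["ee_rot"],o["wrist_force"],"along",(d-np.array([.493,.1715]))@u)
E
python3 st.py
```

```text
4.4 [0.55556621 0.29568207 0.09632507] [-3.13683165  0.00544555  1.09498194] [ 0.23769129 -0.32064113 -0.95269159] along 0.13904718475966027
```

Call:
step_arm:
  steps:
    - {"jaw":0,"tx":-0.003,"ty":0,"tz":0,"ax":0,"ay":0,"az":0}
    - {"jaw":0,"tx":-0.0055,"ty":0,"tz":0,"ax":0,"ay":0,"az":0}
    - {"jaw":0,"tx":-0.008,"ty":0,"tz":0,"ax":0,"ay":0,"az":0}
    - {"jaw":0,"tx":-0.0105,"ty":0,"tz":0,"ax":0,"ay":0,"az":0}
    - {"jaw":0,"tx":-0.013,"ty":0,"tz":0,"ax":0,"ay":0,"az":0}
    - {"jaw":0,"tx":-0.0155,"ty":0,"tz":0,"ax":0,"ay":0,"az":0}
    - {"jaw":0,"tx":-0.018,"ty":0,"tz":0,"ax":0,"ay":0,"az":0}
    - {"jaw":0,"tx":-0.0205,"ty":0,"tz":0,"ax":0,"ay":0,"az":0}

```text
time: 5.2
tool_pos: [0.5461, 0.2774, 0.0965]
ee_rot: [-3.137, 0.005, 1.095]
wrist_force: [-0.8, 0.5, 0.0]
width: 0.0007
```

Call:
step_arm:
  steps:
    - {"jaw":0,"tx":-0.003,"ty":0,"tz":0,"ax":0,"ay":0,"az":0}
    - {"jaw":0,"tx":-0.0055,"ty":0,"tz":0,"ax":0,"ay":0,"az":0}
    - {"jaw":0,"tx":-0.008,"ty":0,"tz":0,"ax":0,"ay":0,"az":0}
    - {"jaw":0,"tx":-0.0105,"ty":0,"tz":0,"ax":0,"ay":0,"az":0}
    - {"jaw":0,"tx":-0.013,"ty":0,"tz":0,"ax":0,"ay":0,"az":0}
    - {"jaw":0,"tx":-0.0155,"ty":0,"tz":0,"ax":0,"ay":0,"az":0}
    - {"jaw":0,"tx":-0.018,"ty":0,"tz":0,"ax":0,"ay":0,"az":0}
    - {"jaw":0,"tx":-0.0205,"ty":0,"tz":0,"ax":0,"ay":0,"az":0}

```text
time: 6.0
tool_pos: [0.5366, 0.2588, 0.0965]
ee_rot: [-3.137, 0.006, 1.095]
wrist_force: [0.1, -0.0, -0.5]
width: 0.0002
```

```bash
cat >> st.py <<'E'
for n in ("top","side"):
    try:
        t=get_obs()["time"]; a,k,s,m=lid(n); print(n,t,np.round(a,4),k,s,"th",round(ang(a),4),"R",np.hypot(*(POST-a[:2])))
    except Exception as e: print(n,e)
E
python3 st.py
```

```text
6.0 [0.53659332 0.25884883 0.09653164] [-3.13689525  0.00552043  1.0950007 ] [ 0.07150855 -0.04390739 -0.47189837] along 0.09761461216847374
top 6.0 [0.479  0.1383 0.0796] 28 3079 th 0.3759 R 0.35910586033583564
side 6.05 [0.4764 0.1595 0.0627] 16 1635 th 0.4268 R 0.3697179774665984
```

Call:
step_arm:
  steps:
    - {"jaw":0,"tx":0.003,"ty":0,"tz":0,"ax":0,"ay":0,"az":0}
    - {"jaw":0,"tx":0.01,"ty":0,"tz":-0.01,"ax":0,"ay":0,"az":0}
    - {"jaw":0,"tx":0.01,"ty":0,"tz":-0.05,"ax":0,"ay":0,"az":0}
    - {"jaw":0,"tx":0.01,"ty":0,"tz":-0.1,"ax":0,"ay":0,"az":0}
    - {"jaw":0,"tx":0.01,"ty":0,"tz":-0.13,"ax":0,"ay":0,"az":0}

```text
time: 6.6
tool_pos: [0.5433, 0.269, 0.2318]
ee_rot: [-3.141, 0.001, 1.095]
wrist_force: [0.8, -0.1, 0.5]
width: 0.0005
```

```bash
python3 st.py; python3 - <<'E'
from h import *
x,y,w=at(-.417,-.165); print(x,y,w,to(x,y,.225,w),to(x,y,.095,w))
E
```

```text
6.6 [0.54331164 0.26903069 0.23177734] [-3.14108246e+00  7.41102594e-04  1.09522057e+00] [ 0.84778111 -0.1033385   0.49556371] along 0.10974285208900318
top 6.6 [0.4694 0.1103 0.0797] 32 3230 th 0.2935 R 0.358916173790959
side 6.65 [0.4773 0.129  0.0617] 13 1242 th 0.3497 R 0.35736876489444547
0.5506772737072436 -0.2901678062586765 1.9877963267948966 [-0.4951  0.2614  0.0084  0.0063 -0.0025 -0.8926] [-0.4957  0.2608  0.1384  0.0063 -0.0025 -0.8926]
```

Call:
step_arm:
  steps:
    - {"jaw":0,"tx":-0.04,"ty":0.021,"tz":0,"ax":0,"ay":0,"az":-0.1}
    - {"jaw":0,"tx":-0.08,"ty":0.042,"tz":0,"ax":0,"ay":0,"az":-0.2}
    - {"jaw":0,"tx":-0.12,"ty":0.063,"tz":0,"ax":0,"ay":0,"az":-0.3}
    - {"jaw":0,"tx":-0.16,"ty":0.084,"tz":0,"ax":0,"ay":0,"az":-0.4}
    - {"jaw":0,"tx":-0.2,"ty":0.105,"tz":0,"ax":0,"ay":0,"az":-0.5}
    - {"jaw":0,"tx":-0.24,"ty":0.126,"tz":0,"ax":0,"ay":0,"az":-0.6}
    - {"jaw":0,"tx":-0.28,"ty":0.147,"tz":0,"ax":0,"ay":0,"az":-0.7}
    - {"jaw":0,"tx":-0.32,"ty":0.168,"tz":0,"ax":0,"ay":0,"az":-0.8}

```text
time: 7.5
tool_pos: [0.5474, -0.0932, 0.233]
ee_rot: [3.136, -0.001, 1.9]
wrist_force: [-0.4, 1.3, -0.4]
width: 0.0002
```

```bash
python3 st.py; python3 - <<'E'
from h import *
x,y,w=at(-.417,-.165); print(x,y,w,to(x,y,.225,w),to(x,y,.095,w))
E
```

```text
7.5 [ 0.5474383  -0.09318706  0.2330479 ] [ 3.13589692e+00 -9.83861833e-04  1.89968275e+00] [-0.36394391  1.2676328  -0.44030946] along -0.2103525381005229
top 7.5 [0.4595 0.07   0.0788] 33 2972 th 0.1777 R 0.3591253907253616
side 7.55 [0.4579 0.0672 0.0793] 31 3082 th 0.1693 R 0.36025794675619127
0.5506772737072436 -0.2901678062586765 1.9877963267948966 [-0.1848 -0.0574  0.0074  0.0038  0.0008 -0.0985] [-0.1848 -0.0579  0.1374  0.0038  0.0008 -0.0985]
```

Call:
step_arm:
  steps:
    - {"jaw":0,"tx":-0.04,"ty":-0.012,"tz":0,"ax":0,"ay":0,"az":-0.02}
    - {"jaw":0,"tx":-0.08,"ty":-0.025,"tz":0,"ax":0,"ay":0,"az":-0.05}
    - {"jaw":0,"tx":-0.12,"ty":-0.037,"tz":0,"ax":0,"ay":0,"az":-0.08}
    - {"jaw":0,"tx":-0.16,"ty":-0.05,"tz":0.01,"ax":0,"ay":0,"az":-0.098}
    - {"jaw":0,"tx":-0.185,"ty":-0.058,"tz":0.05,"ax":0,"ay":0,"az":-0.098}
    - {"jaw":0,"tx":-0.185,"ty":-0.058,"tz":0.09,"ax":0,"ay":0,"az":-0.098}
    - {"jaw":0,"tx":-0.185,"ty":-0.058,"tz":0.125,"ax":0,"ay":0,"az":-0.098}
    - {"jaw":0,"tx":-0.185,"ty":-0.058,"tz":0.135,"ax":0,"ay":0,"az":-0.098}

```text
time: 8.4
tool_pos: [0.5482, -0.2878, 0.0911]
ee_rot: [-3.14, -0.008, 1.987]
wrist_force: [0.3, 0.5, -1.0]
width: 0.0009
```

```bash
python3 st.py; python3 - <<'E'
from h import *
for th,off in ((-.36,-.144),(-.417,-.144)):
    x,y,w=at(th,off); print(x,y,w,to(x,y,.095,w))
E
```

```text
8.4 [ 0.54823366 -0.287753    0.09109707] [-3.13990247 -0.00839804  1.98708069] [ 0.2649861   0.46764831 -0.99137581] along -0.3829433793941402
top 8.4 [0.4544 0.0263 0.0798] 32 3271 th 0.055 R 0.3591690164682437
side 8.45 [0.4534 0.0258 0.079 ] 34 2995 th 0.0535 R 0.3601054376339969
0.5268046330675564 -0.255087866588655 1.9307963267948967 [ 0.0401 -0.0075  0.      0.0011 -0.0036  0.0571]
0.5421718672432794 -0.2709673359289487 1.9877963267948966 [ 0.0194  0.0002 -0.0001  0.0012 -0.0036  0.0001]
```

```bash
python3 - <<'E'
from h import *
x,y,w=at(-.335,-.134); print(x,y,w,to(x,y,.097,w))
E
```

```text
0.5170673572953515 -0.2384078826453793 1.9057963267948965 [ 0.0593 -0.0096 -0.0019  0.001  -0.0036  0.0821]
```

Call:
step_arm:
  steps:
    - {"jaw":0,"tx":0.01,"ty":-0.0015,"tz":-0.003,"ax":0,"ay":-0.004,"az":0.01}
    - {"jaw":0,"tx":0.022,"ty":-0.0035,"tz":-0.003,"ax":0,"ay":-0.004,"az":0.02}
    - {"jaw":0,"tx":0.035,"ty":-0.0055,"tz":-0.003,"ax":0,"ay":-0.004,"az":0.03}
    - {"jaw":0,"tx":0.047,"ty":-0.0075,"tz":-0.003,"ax":0,"ay":-0.004,"az":0.04}
    - {"jaw":0,"tx":0.056,"ty":-0.009,"tz":-0.003,"ax":0,"ay":-0.004,"az":0.04}
    - {"jaw":0,"tx":0.0595,"ty":-0.0095,"tz":-0.003,"ax":0,"ay":-0.004,"az":0.04}
    - {"jaw":0,"tx":0.0595,"ty":-0.0095,"tz":-0.003,"ax":0,"ay":-0.004,"az":0.04}
    - {"jaw":0,"tx":0.0595,"ty":-0.0095,"tz":-0.003,"ax":0,"ay":-0.004,"az":0.04}

```text
time: 9.3
tool_pos: [0.5172, -0.2384, 0.0982]
ee_rot: [3.14, 0.001, 1.948]
wrist_force: [0.2, -1.1, 0.5]
width: 0.0005
```

```bash
python3 st.py; python3 - <<'E'
from h import *
x,y,w=at(-.335,-.134); print(x,y,w,to(x,y,.097,w))
E
```

```text
9.3 [ 0.51717132 -0.23843134  0.09817163] [3.14032182e+00 8.63075446e-04 1.94774641e+00] [ 0.20103614 -1.08427382  0.54947554] along -0.35332796087458757
top 9.3 [ 0.4545 -0.0144  0.0798] 34 3267 th -0.0582 R 0.359071581275752
side 9.35 [ 0.4537 -0.0152  0.0794] 32 2901 th -0.0602 R 0.35998033686402897
0.5170673572953515 -0.2384078826453793 1.9057963267948965 [ 0.0002 -0.0001  0.001   0.0011  0.0005  0.0417]
```

Call:
step_arm:
  steps:
    - {"jaw":0,"tx":0,"ty":0,"tz":0,"ax":0,"ay":0,"az":0}
    - {"jaw":0,"tx":0,"ty":0,"tz":0,"ax":0,"ay":0,"az":0}
    - {"jaw":0,"tx":0,"ty":0,"tz":0,"ax":0,"ay":0,"az":0}
    - {"jaw":0,"tx":0,"ty":0,"tz":0,"ax":0,"ay":0,"az":0}
    - {"jaw":0,"tx":0,"ty":0,"tz":0,"ax":0,"ay":0,"az":0}
    - {"jaw":0,"tx":0,"ty":0,"tz":0,"ax":0,"ay":0,"az":0}
    - {"jaw":0,"tx":0,"ty":0,"tz":0,"ax":0,"ay":0,"az":0}
    - {"jaw":0,"tx":0,"ty":0,"tz":0,"ax":0,"ay":0,"az":0}

```text
time: 10.2
tool_pos: [0.5172, -0.2386, 0.098]
ee_rot: [3.14, 0.001, 1.948]
wrist_force: [-0.2, -0.2, 0.1]
width: 0.0002
```

Call:
step_arm:
  steps:
    - {"jaw":0,"tx":0,"ty":0,"tz":0,"ax":0,"ay":0,"az":0}
    - {"jaw":0,"tx":0,"ty":0,"tz":0,"ax":0,"ay":0,"az":0}
    - {"jaw":0,"tx":0,"ty":0,"tz":0,"ax":0,"ay":0,"az":0}
    - {"jaw":0,"tx":0,"ty":0,"tz":0,"ax":0,"ay":0,"az":0}

```text
time: 10.6
tool_pos: [0.5172, -0.2386, 0.098]
ee_rot: [3.14, 0.001, 1.947]
wrist_force: [-0.7, 0.7, -0.4]
width: 0.0005
```

```bash
python3 st.py; python3 - <<'E'
from h import *
x,y,w=at(-.425,-.134); print(x,y,w,to(x,y,.098,w))
E
```

```text
10.6 [ 0.51722312 -0.23859636  0.09800283] [3.14048214e+00 5.81495973e-04 1.94749756e+00] [-0.66793343  0.74906932 -0.43490895] along -0.35345092366368835
top 10.6 [ 0.4618 -0.0698  0.0799] 28 3182 th -0.214 R 0.3593526915349411
side 10.65 [ 0.4618 -0.0706  0.0794] 29 2793 th -0.216 R 0.35960353665536865
0.5402770408901667 -0.2640146716434734 1.9957963267948966 [-0.0321  0.0121  0.      0.0011  0.0006 -0.0483]
```

Call:
step_arm:
  steps:
    - {"jaw":0,"tx":0,"ty":0,"tz":0,"ax":0,"ay":0,"az":0}
    - {"jaw":0,"tx":0,"ty":0,"tz":0,"ax":0,"ay":0,"az":0}
    - {"jaw":0,"tx":0,"ty":0,"tz":0,"ax":0,"ay":0,"az":0}
    - {"jaw":0,"tx":0,"ty":0,"tz":0,"ax":0,"ay":0,"az":0}
    - {"jaw":0,"tx":0,"ty":0,"tz":0,"ax":0,"ay":0,"az":0}
    - {"jaw":0,"tx":0,"ty":0,"tz":0,"ax":0,"ay":0,"az":0}
    - {"jaw":0,"tx":0,"ty":0,"tz":0,"ax":0,"ay":0,"az":0}
    - {"jaw":0,"tx":-0.0008,"ty":0.0003,"tz":0,"ax":0,"ay":0,"az":0}

```text
time: 11.5
tool_pos: [0.5178, -0.2391, 0.098]
ee_rot: [3.14, 0.0, 1.948]
wrist_force: [0.1, 0.5, -0.5]
width: 0.0006
```

Call:
step_arm:
  steps:
    - {"jaw":0,"tx":-0.002,"ty":0.0007,"tz":0,"ax":0,"ay":0,"az":-0.003}
    - {"jaw":0,"tx":-0.004,"ty":0.0015,"tz":0,"ax":0,"ay":0,"az":-0.006}
    - {"jaw":0,"tx":-0.006,"ty":0.0022,"tz":0,"ax":0,"ay":0,"az":-0.009}
    - {"jaw":0,"tx":-0.008,"ty":0.0029,"tz":0,"ax":0,"ay":0,"az":-0.012}
    - {"jaw":0,"tx":-0.01,"ty":0.0037,"tz":0,"ax":0,"ay":0,"az":-0.015}
    - {"jaw":0,"tx":-0.012,"ty":0.0044,"tz":0,"ax":0,"ay":0,"az":-0.018}
    - {"jaw":0,"tx":-0.014,"ty":0.0051,"tz":0,"ax":0,"ay":0,"az":-0.021}
    - {"jaw":0,"tx":-0.016,"ty":0.0058,"tz":0,"ax":0,"ay":0,"az":-0.024}

```text
time: 12.3
tool_pos: [0.5293, -0.2521, 0.0981]
ee_rot: [3.14, 0.001, 1.972]
wrist_force: [-0.2, 0.6, -0.5]
width: 0.0004
```

Call:
step_arm:
  steps:
    - {"jaw":0,"tx":-0.0022,"ty":0.0008,"tz":0,"ax":0,"ay":0,"az":-0.003}
    - {"jaw":0,"tx":-0.0042,"ty":0.0015,"tz":0,"ax":0,"ay":0,"az":-0.006}
    - {"jaw":0,"tx":-0.0062,"ty":0.0022,"tz":0,"ax":0,"ay":0,"az":-0.009}
    - {"jaw":0,"tx":-0.0082,"ty":0.0029,"tz":0,"ax":0,"ay":0,"az":-0.012}
    - {"jaw":0,"tx":-0.0102,"ty":0.0037,"tz":0,"ax":0,"ay":0,"az":-0.015}
    - {"jaw":0,"tx":-0.0122,"ty":0.0044,"tz":0,"ax":0,"ay":0,"az":-0.018}

```text
time: 12.9
tool_pos: [0.5382, -0.2617, 0.098]
ee_rot: [3.14, 0.001, 1.99]
wrist_force: [-0.6, -0.5, -0.2]
width: 0.0006
```

```bash
cat >> h.py <<'E'
def status():
    for n in ("top","side"):
        t=get_obs()["time"]; a,k,s,m=lid(n); print(n,round(t,2),np.round(a,4),s,"th",round(ang(a),4),"R",round(np.hypot(*(POST-a[:2])),4))
    o=get_obs(); q=o["tool_pos"][:2]-POST; r=np.hypot(*q); f=np.arctan2(q[1],-q[0]); print(o["tool_pos"],"hand angle at contact offset",f+np.arctan2(.134,.36),"r",r)
E
python3 -c "
from h import *
status()"
```

```text
top 12.9 [ 0.4852 -0.14    0.0791] 2355 th -0.4203 R 0.359
side 12.95 [ 0.4847 -0.1391  0.0789] 2635 th -0.4175 R 0.3592
[ 0.53830877 -0.2617632   0.0980135 ] hand angle at contact offset -0.41722660542553464 r 0.3839536658575162
```

Call:
step_arm:
  steps:
    - {"jaw":0,"tx":-0.0025,"ty":0.0008,"tz":0,"ax":0,"ay":0,"az":-0.003}
    - {"jaw":0,"tx":-0.006,"ty":0.0015,"tz":0,"ax":0,"ay":0,"az":-0.006}
    - {"jaw":0,"tx":-0.012,"ty":0.0022,"tz":0,"ax":0,"ay":0,"az":-0.006}
    - {"jaw":0,"tx":-0.02,"ty":0.003,"tz":0,"ax":0,"ay":0,"az":-0.006}
    - {"jaw":0,"tx":-0.028,"ty":0.003,"tz":0,"ax":0,"ay":0,"az":-0.006}

```text
time: 13.5
tool_pos: [0.5528, -0.2868, 0.098]
ee_rot: [3.14, 0.001, 1.996]
wrist_force: [-0.2, -0.6, -0.1]
width: 0.0006
```

```bash
python3 -c "
from h import *
status()"
```

```text
top 13.5 [ 0.4866 -0.142   0.0789] 2682 th -0.4271 R 0.3586
side 13.55 [ 0.4855 -0.1415  0.0788] 2606 th -0.4244 R 0.3594
[ 0.55281209 -0.28738642  0.09790217] hand angle at contact offset -0.48980967164894845 r 0.39251366139594224
```

Call:
step_arm:
  steps:
    - {"jaw":0,"tx":0,"ty":0,"tz":0,"ax":0,"ay":0,"az":0}
    - {"jaw":0,"tx":0,"ty":0,"tz":0,"ax":0,"ay":0,"az":0}
    - {"jaw":0,"tx":0,"ty":0,"tz":0,"ax":0,"ay":0,"az":0}
    - {"jaw":0,"tx":0,"ty":0,"tz":0,"ax":0,"ay":0,"az":0}
    - {"jaw":0,"tx":0,"ty":0,"tz":0,"ax":0,"ay":0,"az":0}
    - {"jaw":0,"tx":0,"ty":0,"tz":0,"ax":0,"ay":0,"az":0}

```text
time: 14.2
tool_pos: [0.5528, -0.2873, 0.098]
ee_rot: [3.14, 0.001, 1.995]
wrist_force: [-1.1, -0.7, -0.5]
width: 0.0004
```

```bash
python3 -c "
from h import *
status()"
```

```text
top 14.2 [ 0.4887 -0.1431  0.078 ] 2641 th -0.4323 R 0.3571
side 14.25 [ 0.4868 -0.1442  0.0789] 2602 th -0.4329 R 0.3593
[ 0.55278086 -0.28728938  0.09792405] hand angle at contact offset -0.48958618937916215 r 0.3924617187719263
```

```bash
python3 -c "
from h import *
x,y,w=at(-.443,-.134); print(to(x,y,.098,w))"
```

```text
[ 0.0199  0.0007 -0.0001  0.0013  0.0012 -0.0188]
```

Call:
step_arm:
  steps:
    - {"jaw":0,"tx":0.005,"ty":0,"tz":0,"ax":0,"ay":0,"az":-0.005}
    - {"jaw":0,"tx":0.01,"ty":0.0005,"tz":0,"ax":0,"ay":0,"az":-0.01}
    - {"jaw":0,"tx":0.015,"ty":0.0005,"tz":0,"ax":0,"ay":0,"az":-0.015}
    - {"jaw":0,"tx":0.018,"ty":0.0005,"tz":0,"ax":0,"ay":0,"az":-0.019}
    - {"jaw":0,"tx":0.0195,"ty":0.0005,"tz":0,"ax":0,"ay":0,"az":-0.019}
    - {"jaw":0,"tx":0.02,"ty":0.0005,"tz":0,"ax":0,"ay":0,"az":-0.019}

```text
time: 14.9
tool_pos: [0.545, -0.2686, 0.098]
ee_rot: [3.14, 0.001, 2.014]
wrist_force: [0.8, 0.6, 0.1]
width: 0.0009
```

```bash
python3 -c "
from h import *
status()"
```

```text
top 14.9 [ 0.4891 -0.1465  0.079 ] 2317 th -0.4413 R 0.3582
side 14.95 [ 0.4878 -0.1464  0.0792] 2617 th -0.4394 R 0.3593
[ 0.54503092 -0.26886843  0.0979633 ] hand angle at contact offset -0.44268250548848104 r 0.38423326235620087
```

Call:
step_arm:
  steps:
    - {"jaw":0,"tx":0,"ty":0,"tz":0,"ax":0,"ay":0,"az":0}
    - {"jaw":0,"tx":0,"ty":0,"tz":0,"ax":0,"ay":0,"az":0}
    - {"jaw":0,"tx":0,"ty":0,"tz":0,"ax":0,"ay":0,"az":0}
    - {"jaw":0,"tx":0,"ty":0,"tz":0,"ax":0,"ay":0,"az":0}
    - {"jaw":0,"tx":0,"ty":0,"tz":0,"ax":0,"ay":0,"az":0}
    - {"jaw":0,"tx":0,"ty":0,"tz":0,"ax":0,"ay":0,"az":0}
    - {"jaw":0,"tx":0,"ty":0,"tz":0,"ax":0,"ay":0,"az":0}

```text
time: 15.7
tool_pos: [0.545, -0.2689, 0.098]
ee_rot: [3.14, 0.001, 2.014]
wrist_force: [-0.8, 0.3, -0.8]
width: -0.0
```

```bash
python3 -c "
from h import *
status()"
```

```text
top 15.7 [ 0.4888 -0.1453  0.0786] 2331 th -0.4379 R 0.3579
side 15.75 [ 0.4871 -0.1451  0.0789] 2618 th -0.4353 R 0.3595
[ 0.54503497 -0.26887267  0.097999  ] hand angle at contact offset -0.4426977611918463 r 0.38423347818435377
```

Call:
step_arm:
  steps:
    - {"jaw":0,"tx":0,"ty":0,"tz":0,"ax":0,"ay":0,"az":0}
    - {"jaw":0,"tx":0,"ty":0,"tz":0,"ax":0,"ay":0,"az":0}
    - {"jaw":0,"tx":0,"ty":0,"tz":0,"ax":0,"ay":0,"az":0}
    - {"jaw":0,"tx":0,"ty":0,"tz":0,"ax":0,"ay":0,"az":0}
    - {"jaw":0,"tx":0,"ty":0,"tz":0,"ax":0,"ay":0,"az":0}
    - {"jaw":0,"tx":0,"ty":0,"tz":0,"ax":0,"ay":0,"az":0}

```text
time: 16.4
tool_pos: [0.5451, -0.2689, 0.098]
ee_rot: [3.14, 0.001, 2.014]
wrist_force: [-0.7, 0.1, -0.1]
width: 0.0004
```

```bash
python3 -c "
from h import *
status()"
```

```text
top 16.4 [ 0.4878 -0.1443  0.0794] 2369 th -0.4342 R 0.3584
side 16.45 [ 0.4869 -0.1438  0.0793] 2616 th -0.4318 R 0.3591
[ 0.54506082 -0.26884066  0.09797669] hand angle at contact offset -0.4426878701839249 r 0.384192506655067
```

Call:
step_arm:
  steps:
    - {"jaw":0,"tx":0,"ty":0,"tz":0,"ax":0,"ay":0,"az":0}
    - {"jaw":0,"tx":0,"ty":0,"tz":0,"ax":0,"ay":0,"az":0}
    - {"jaw":0,"tx":0,"ty":0,"tz":0,"ax":0,"ay":0,"az":0}
    - {"jaw":0,"tx":0,"ty":0,"tz":0,"ax":0,"ay":0,"az":0}
    - {"jaw":0,"tx":0,"ty":0,"tz":0,"ax":0,"ay":0,"az":0}
    - {"jaw":0,"tx":0,"ty":0,"tz":0,"ax":0,"ay":0,"az":0}
    - {"jaw":0,"tx":0,"ty":0,"tz":0,"ax":0,"ay":0,"az":0}
    - {"jaw":0,"tx":0,"ty":0,"tz":0,"ax":0,"ay":0,"az":0}

```text
time: 17.3
tool_pos: [0.545, -0.2689, 0.098]
ee_rot: [3.14, 0.001, 2.014]
wrist_force: [-0.6, 0.4, -0.5]
width: 0.0006
```

```bash
python3 -c "
from h import *
status()
p,_=snapshot('side'); cv2.imwrite('pics/s2.png',cv2.resize(p[140:300,180:420,::-1],None,fx=3,fy=3))
"
```

```text
top 17.3 [ 0.4876 -0.1417  0.0787] 2400 th -0.4275 R 0.3576
side 17.35 [ 0.4856 -0.1413  0.0789] 2643 th -0.4241 R 0.3593
[ 0.54504743 -0.26885388  0.09796557] hand angle at contact offset -0.442686904275616 r 0.3842113255325704
```

View pics/s2.png

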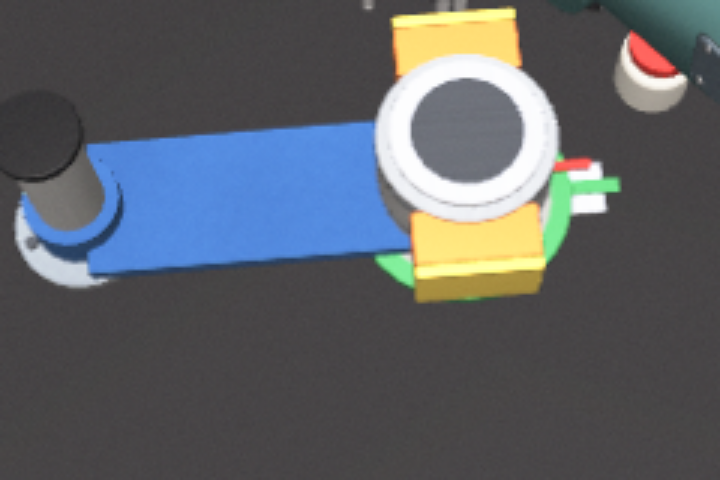

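The drum sits slightly short of the pad's centre: the red pointer is at crop px (573,165) and the green bar at (600,185). It is still creeping back at about 0.008 rad/s, so I'm moving the hand to the other side.

```bash
python3 -c "
from h import *
x,y,w=at(-.41,.155); print(to(x,y,.24,w),to(x,y,.098,w))"
```

```text
[ 0.3005  0.0057 -0.1424  0.0015  0.0014  0.0332] [ 0.3007  0.0055 -0.0004  0.0015  0.0014  0.0332]
```

Call:
step_arm:
  steps:
    - {"jaw":0,"tx":-0.008,"ty":0,"tz":-0.005,"ax":0,"ay":0,"az":0}
    - {"jaw":0,"tx":-0.01,"ty":0,"tz":-0.045,"ax":0,"ay":0,"az":0}
    - {"jaw":0,"tx":-0.01,"ty":0,"tz":-0.09,"ax":0,"ay":0,"az":0}
    - {"jaw":0,"tx":-0.005,"ty":0,"tz":-0.13,"ax":0,"ay":0,"az":0}
    - {"jaw":0,"tx":0.035,"ty":0.001,"tz":-0.14,"ax":0,"ay":0,"az":0.01}
    - {"jaw":0,"tx":0.08,"ty":0.002,"tz":-0.14,"ax":0,"ay":0,"az":0.015}
    - {"jaw":0,"tx":0.125,"ty":0.003,"tz":-0.14,"ax":0,"ay":0,"az":0.02}
    - {"jaw":0,"tx":0.17,"ty":0.004,"tz":-0.14,"ax":0,"ay":0,"az":0.025}

```text
time: 18.25
tool_pos: [0.4751, -0.1126, 0.2386]
ee_rot: [3.139, 0.002, 1.988]
wrist_force: [0.3, 1.7, 0.5]
width: 0.0008
```

```bash
python3 -c "
from h import *
x,y,w=at(-.41,.155); print(to(x,y,.24,w),to(x,y,.098,w)); status()"
```

```text
[ 0.1296 -0.0017 -0.0018  0.0027  0.0024  0.0071] [ 0.1299 -0.0021  0.1402  0.0027  0.0024  0.0071]
top 18.25 [ 0.4761 -0.1362  0.0704] 850 th -0.4008 R 0.3659
side 18.3 [ 0.4831 -0.1368  0.0766] 1768 th -0.4098 R 0.3597
[ 0.47422553 -0.11004107  0.23923485] hand angle at contact offset 0.02500649759829887 r 0.3582596324961671
```

Call:
step_arm:
  steps:
    - {"jaw":0,"tx":0.045,"ty":-0.001,"tz":0,"ax":0,"ay":0,"az":0.007}
    - {"jaw":0,"tx":0.09,"ty":-0.002,"tz":0,"ax":0,"ay":0,"az":0.007}
    - {"jaw":0,"tx":0.125,"ty":-0.002,"tz":0,"ax":0,"ay":0,"az":0.007}
    - {"jaw":0,"tx":0.132,"ty":-0.002,"tz":0.03,"ax":0,"ay":0,"az":0.007}
    - {"jaw":0,"tx":0.132,"ty":-0.002,"tz":0.075,"ax":0,"ay":0,"az":0.007}
    - {"jaw":0,"tx":0.132,"ty":-0.002,"tz":0.12,"ax":0,"ay":0,"az":0.007}
    - {"jaw":0,"tx":0.132,"ty":-0.002,"tz":0.138,"ax":0,"ay":0,"az":0.007}

```text
time: 19.05
tool_pos: [0.4168, 0.0091, 0.097]
ee_rot: [-3.139, -0.001, 1.986]
wrist_force: [0.4, 1.1, 0.3]
width: 0.0004
```

```bash
python3 -c "
from h import *
x,y,w=at(-.40,.134); print(to(x,y,.098,w)); status()"
```

```text
[-0.0228  0.0036 -0.001  -0.0022 -0.0012  0.0156]
top 19.05 [ 0.4853 -0.1413  0.0798] 3096 th -0.4238 R 0.3595
side 19.1 [ 0.485  -0.1404  0.0789] 1230 th -0.421 R 0.3594
[0.41695704 0.00908539 0.09798926] hand angle at contact offset 0.3628610969040742 r 0.3960513971823961
```

Call:
step_arm:
  steps:
    - {"jaw":0,"tx":0,"ty":0,"tz":0,"ax":0,"ay":0,"az":0}
    - {"jaw":0,"tx":0,"ty":0,"tz":0,"ax":0,"ay":0,"az":0}
    - {"jaw":0,"tx":0,"ty":0,"tz":0,"ax":0,"ay":0,"az":0}
    - {"jaw":0,"tx":0,"ty":0,"tz":0,"ax":0,"ay":0,"az":0}
    - {"jaw":0,"tx":0,"ty":0,"tz":0,"ax":0,"ay":0,"az":0}
    - {"jaw":0,"tx":0,"ty":0,"tz":0,"ax":0,"ay":0,"az":0}
    - {"jaw":0,"tx":0,"ty":0,"tz":0,"ax":0,"ay":0,"az":0}
    - {"jaw":0,"tx":0,"ty":0,"tz":0,"ax":0,"ay":0,"az":0}

```text
time: 19.95
tool_pos: [0.4169, 0.0091, 0.098]
ee_rot: [-3.139, -0.002, 1.986]
wrist_force: [-0.2, 0.5, -0.6]
width: 0.0005
```

```bash
python3 -c "
from h import *
status(); status()"
```

```text
top 19.95 [ 0.4849 -0.1405  0.0799] 3095 th -0.4211 R 0.3595
side 20.0 [ 0.4896 -0.1408  0.0749] 1190 th -0.4274 R 0.3554
[0.41690136 0.00910086 0.09794125] hand angle at contact offset 0.3628992443138965 r 0.39610717414592794
top 20.05 [ 0.4849 -0.1404  0.0798] 3090 th -0.421 R 0.3595
side 20.1 [ 0.4871 -0.1395  0.0761] 1192 th -0.4212 R 0.3571
[0.41692602 0.00908196 0.09795241] hand angle at contact offset 0.3628519288965731 r 0.3960823978572939
```

Call:
step_arm:
  steps:
    - {"jaw":0,"tx":0,"ty":0,"tz":0,"ax":0,"ay":0,"az":0}
    - {"jaw":0,"tx":0,"ty":0,"tz":0,"ax":0,"ay":0,"az":0}
    - {"jaw":0,"tx":0,"ty":0,"tz":0,"ax":0,"ay":0,"az":0}
    - {"jaw":0,"tx":0,"ty":0,"tz":0,"ax":0,"ay":0,"az":0}
    - {"jaw":0,"tx":0,"ty":0,"tz":0,"ax":0,"ay":0,"az":0}
    - {"jaw":0,"tx":0,"ty":0,"tz":0,"ax":0,"ay":0,"az":0}
    - {"jaw":0,"tx":0,"ty":0,"tz":0,"ax":0,"ay":0,"az":0}

```text
time: 20.85
tool_pos: [0.4169, 0.0091, 0.0979]
ee_rot: [-3.139, -0.002, 1.986]
wrist_force: [-0.0, -0.4, -0.5]
width: 0.0005
```

```bash
python3 -c "
from h import *
status(); status()
p,_=snapshot('top'); cv2.imwrite('pics/t3.png',cv2.resize(p[80:320,280:440,::-1],None,fx=2.5,fy=2.5,interpolation=cv2.INTER_CUBIC))
"
```

```text
top 20.85 [ 0.4846 -0.1397  0.0798] 3090 th -0.4188 R 0.3594
side 20.9 [ 0.4875 -0.1392  0.0763] 1183 th -0.421 R 0.3566
[0.41692545 0.00910418 0.09794604] hand angle at contact offset 0.36290802363448066 r 0.396083108387083
top 20.95 [ 0.4847 -0.1396  0.0798] 3075 th -0.4187 R 0.3594
side 21.0 [ 0.487  -0.1394  0.0762] 1185 th -0.4208 R 0.3571
[0.41689802 0.00909467 0.09794011] hand angle at contact offset 0.36288356563837076 r 0.396110474721239
```

View pics/t3.png

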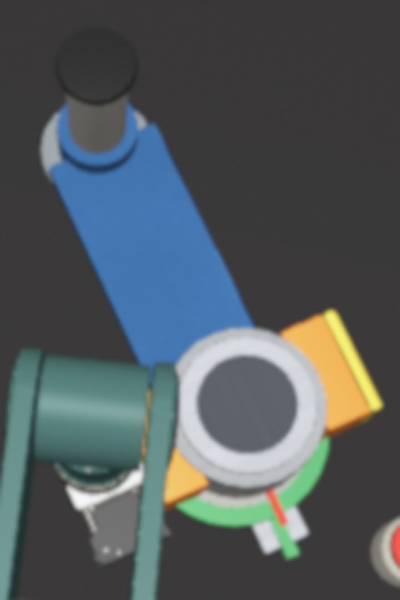

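The red pointer at crop px (278,505) lines up with the green bar at (290,545), and the rim is concentric with the pad. The top camera gives drum (0.4847, −0.1396) and pad (0.4849, −0.1399). Drift is almost zero, so I'm withdrawing the hand.

Call:
step_arm:
  steps:
    - {"jaw":0,"tx":0.015,"ty":0,"tz":0,"ax":0,"ay":0,"az":0}
    - {"jaw":0,"tx":0.035,"ty":0,"tz":-0.015,"ax":0,"ay":0,"az":0}
    - {"jaw":0,"tx":0.06,"ty":0,"tz":-0.045,"ax":0,"ay":0,"az":0}
    - {"jaw":0,"tx":0.09,"ty":0,"tz":-0.075,"ax":0,"ay":0,"az":0}
    - {"jaw":0,"tx":0.12,"ty":0,"tz":-0.11,"ax":0,"ay":0,"az":0}
    - {"jaw":0,"tx":0.15,"ty":0,"tz":-0.14,"ax":0,"ay":0,"az":0}
    - {"jaw":0,"tx":0.17,"ty":0,"tz":-0.15,"ax":0,"ay":0,"az":0}
    - {"jaw":0,"tx":0.17,"ty":0,"tz":-0.15,"ax":0,"ay":0,"az":0}

```text
time: 21.9
tool_pos: [0.349, 0.1664, 0.2507]
ee_rot: [3.139, -0.002, 1.99]
wrist_force: [0.0, -0.3, -1.3]
width: 0.0
```

```bash
python3 -c "
from h import *
status()"
```

```text
top 21.9 [ 0.4846 -0.1391  0.08  ] 3215 th -0.4173 R 0.3593
side 21.95 [ 0.484  -0.1372  0.0791] 2633 th -0.4118 R 0.359
[0.34876927 0.16438383 0.24780405] hand angle at contact offset 0.6841592742204485 r 0.49034423648124
```

Call:
step_arm:
  steps:
    - {"jaw":0,"tx":0}
    - {"jaw":0,"tx":0}
    - {"jaw":0,"tx":0}
    - {"jaw":0,"tx":0}
    - {"jaw":0,"tx":0}
    - {"jaw":0,"tx":0}
    - {"jaw":0,"tx":0}
    - {"jaw":0,"tx":0}

```text
invalid input
```

Call:
step_arm:
  steps:
    - {"jaw":0,"tx":0}
    - {"jaw":0,"tx":0}
    - {"jaw":0,"tx":0}
    - {"jaw":0,"tx":0}
    - {"jaw":0,"tx":0}
    - {"jaw":0,"tx":0}
    - {"jaw":0,"tx":0}
    - {"jaw":0,"tx":0}

```text
invalid input
```

```bash
python3 -c "
from h import *
status();status()"
```

```text
top 22.0 [ 0.4845 -0.1389  0.0799] 3203 th -0.4167 R 0.3593
side 22.05 [ 0.4841 -0.1369  0.0789] 2619 th -0.411 R 0.3588
[0.34861709 0.16370941 0.24684261] hand angle at contact offset 0.6827569727822801 r 0.4902716479079992
top 22.1 [ 0.4846 -0.1393  0.08  ] 3220 th -0.4178 R 0.3593
side 22.15 [ 0.4843 -0.1368  0.0791] 2628 th -0.4112 R 0.3586
[0.34868809 0.16363926 0.24688593] hand angle at contact offset 0.6826678638530138 r 0.49018189891907527
```

Call:
step_arm:
  steps:
    - {"jaw":0,"tx":0,"ty":0,"tz":0,"ax":0,"ay":0,"az":0}
    - {"jaw":0,"tx":0,"ty":0,"tz":0,"ax":0,"ay":0,"az":0}
    - {"jaw":0,"tx":0,"ty":0,"tz":0,"ax":0,"ay":0,"az":0}
    - {"jaw":0,"tx":0,"ty":0,"tz":0,"ax":0,"ay":0,"az":0}
    - {"jaw":0,"tx":0,"ty":0,"tz":0,"ax":0,"ay":0,"az":0}
    - {"jaw":0,"tx":0,"ty":0,"tz":0,"ax":0,"ay":0,"az":0}
    - {"jaw":0,"tx":0,"ty":0,"tz":0,"ax":0,"ay":0,"az":0}
    - {"jaw":0,"tx":0,"ty":0,"tz":0,"ax":0,"ay":0,"az":0}

```text
time: 23.0
tool_pos: [0.3487, 0.1637, 0.2469]
ee_rot: [-3.136, -0.002, 1.984]
wrist_force: [0.2, 0.2, 0.8]
width: 0.0006
```

Call:
step_arm:
  steps:
    - {"jaw":0,"tx":0,"ty":0,"tz":0,"ax":0,"ay":0,"az":0}
    - {"jaw":0,"tx":0,"ty":0,"tz":0,"ax":0,"ay":0,"az":0}
    - {"jaw":0,"tx":0,"ty":0,"tz":0,"ax":0,"ay":0,"az":0}
    - {"jaw":0,"tx":0,"ty":0,"tz":0,"ax":0,"ay":0,"az":0}
    - {"jaw":0,"tx":0,"ty":0,"tz":0,"ax":0,"ay":0,"az":0}
    - {"jaw":0,"tx":0,"ty":0,"tz":0,"ax":0,"ay":0,"az":0}
    - {"jaw":0,"tx":0,"ty":0,"tz":0,"ax":0,"ay":0,"az":0}
    - {"jaw":0,"tx":0,"ty":0,"tz":0,"ax":0,"ay":0,"az":0}

```text
time: 23.8
tool_pos: [0.3487, 0.1637, 0.2469]
ee_rot: [-3.136, -0.002, 1.984]
wrist_force: [-0.6, 0.8, 0.8]
width: 0.0006
```

```bash
python3 -c "
from h import *
status();status()"
```

```text
top 23.8 [ 0.4844 -0.1393  0.0799] 3217 th -0.4175 R 0.3594
side 23.85 [ 0.484  -0.1372  0.0792] 2636 th -0.4117 R 0.359
[0.34870134 0.16368649 0.24694323] hand angle at contact offset 0.6827678051565579 r 0.4901844931203977
top 23.9 [ 0.4843 -0.1391  0.0798] 3218 th -0.417 R 0.3595
side 23.95 [ 0.4839 -0.1372  0.079 ] 2618 th -0.4116 R 0.3591
[0.3486905  0.16368491 0.24691309] hand angle at contact offset 0.6827576565441463 r 0.49019425466169053
```

Call:
step_arm:
  steps:
    - {"jaw":0,"tx":0,"ty":0,"tz":0,"ax":0,"ay":0,"az":0}
    - {"jaw":0,"tx":0,"ty":0,"tz":0,"ax":0,"ay":0,"az":0}
    - {"jaw":0,"tx":0,"ty":0,"tz":0,"ax":0,"ay":0,"az":0}
    - {"jaw":0,"tx":0,"ty":0,"tz":0,"ax":0,"ay":0,"az":0}
    - {"jaw":0,"tx":0,"ty":0,"tz":0,"ax":0,"ay":0,"az":0}
    - {"jaw":0,"tx":0,"ty":0,"tz":0,"ax":0,"ay":0,"az":0}
    - {"jaw":0,"tx":0,"ty":0,"tz":0,"ax":0,"ay":0,"az":0}
    - {"jaw":0,"tx":0,"ty":0,"tz":0,"ax":0,"ay":0,"az":0}

```text
time: 24.8
tool_pos: [0.3487, 0.1637, 0.2469]
ee_rot: [-3.136, -0.002, 1.984]
wrist_force: [-0.2, -0.6, -0.6]
width: 0.0001
```

Call:
step_arm:
  steps:
    - {"jaw":0,"tx":0,"ty":0,"tz":0,"ax":0,"ay":0,"az":0}
    - {"jaw":0,"tx":0,"ty":0,"tz":0,"ax":0,"ay":0,"az":0}
    - {"jaw":0,"tx":0,"ty":0,"tz":0,"ax":0,"ay":0,"az":0}
    - {"jaw":0,"tx":0,"ty":0,"tz":0,"ax":0,"ay":0,"az":0}
    - {"jaw":0,"tx":0,"ty":0,"tz":0,"ax":0,"ay":0,"az":0}
    - {"jaw":0,"tx":0,"ty":0,"tz":0,"ax":0,"ay":0,"az":0}
    - {"jaw":0,"tx":0,"ty":0,"tz":0,"ax":0,"ay":0,"az":0}
    - {"jaw":0,"tx":0,"ty":0,"tz":0,"ax":0,"ay":0,"az":0}

```text
time: 25.6
tool_pos: [0.3487, 0.1637, 0.2469]
ee_rot: [-3.136, -0.002, 1.984]
wrist_force: [-0.7, 0.7, -0.3]
width: 0.0007
```

```bash
python3 -c "
from h import *
status();status()"
```

```text
top 25.6 [ 0.4844 -0.139   0.0798] 3206 th -0.4167 R 0.3594
side 25.65 [ 0.4842 -0.137   0.0793] 2635 th -0.4114 R 0.3588
[0.3486958  0.16368645 0.24693728] hand angle at contact offset 0.6827640989860444 r 0.4901897250189927
top 25.7 [ 0.4845 -0.139   0.0798] 3204 th -0.4168 R 0.3593
side 25.75 [ 0.4839 -0.1372  0.079 ] 2627 th -0.4116 R 0.3591
[0.3486818  0.16366909 0.24693335] hand angle at contact offset 0.6827213935037197 r 0.49019742602532396
```

Call:
step_arm:
  steps:
    - {"jaw":0,"tx":0,"ty":0,"tz":0,"ax":0,"ay":0,"az":0}
    - {"jaw":0,"tx":0,"ty":0,"tz":0,"ax":0,"ay":0,"az":0}
    - {"jaw":0,"tx":0,"ty":0,"tz":0,"ax":0,"ay":0,"az":0}
    - {"jaw":0,"tx":0,"ty":0,"tz":0,"ax":0,"ay":0,"az":0}
    - {"jaw":0,"tx":0,"ty":0,"tz":0,"ax":0,"ay":0,"az":0}
    - {"jaw":0,"tx":0,"ty":0,"tz":0,"ax":0,"ay":0,"az":0}
    - {"jaw":0,"tx":0,"ty":0,"tz":0,"ax":0,"ay":0,"az":0}
    - {"jaw":0,"tx":0,"ty":0,"tz":0,"ax":0,"ay":0,"az":0}

```text
time: 26.6
tool_pos: [0.3487, 0.1637, 0.2469]
ee_rot: [-3.136, -0.002, 1.984]
wrist_force: [-0.5, 0.8, 0.5]
width: 0.0004
```

Call:
step_arm:
  steps:
    - {"jaw":0,"tx":0,"ty":0,"tz":0,"ax":0,"ay":0,"az":0}
    - {"jaw":0,"tx":0,"ty":0,"tz":0,"ax":0,"ay":0,"az":0}
    - {"jaw":0,"tx":0,"ty":0,"tz":0,"ax":0,"ay":0,"az":0}
    - {"jaw":0,"tx":0,"ty":0,"tz":0,"ax":0,"ay":0,"az":0}
    - {"jaw":0,"tx":0,"ty":0,"tz":0,"ax":0,"ay":0,"az":0}
    - {"jaw":0,"tx":0,"ty":0,"tz":0,"ax":0,"ay":0,"az":0}
    - {"jaw":0,"tx":0,"ty":0,"tz":0,"ax":0,"ay":0,"az":0}
    - {"jaw":0,"tx":0,"ty":0,"tz":0,"ax":0,"ay":0,"az":0}

```text
time: 27.4
tool_pos: [0.3487, 0.1637, 0.2469]
ee_rot: [-3.136, -0.002, 1.984]
wrist_force: [-0.9, -0.2, 0.2]
width: 0.0005
```

```bash
python3 -c "
from h import *
status();status()
for n in ('top','side'):
    p,_=snapshot(n); cv2.imwrite(f'pics/{n}4.png',p[...,::-1])
"; sed -i 's/^print(get_obs/#/' m.py; python3 m.py | grep -E 'pad|bottle|beaker|jar|adapter'; sed -i '' /dev/null 2>/dev/null; python3 -c "
from h import *
print(get_obs()['time'])"
```

```text
top 27.4 [ 0.4843 -0.139   0.08  ] 3221 th -0.4169 R 0.3595
side 27.45 [ 0.4836 -0.1368  0.0789] 2635 th -0.4105 R 0.3592
[0.34870727 0.16366709 0.24693025] hand angle at contact offset 0.682734200378003 r 0.4901726574950135
top 27.5 [ 0.4846 -0.1393  0.08  ] 3221 th -0.4179 R 0.3593
side 27.55 [ 0.4838 -0.1365  0.0789] 2640 th -0.4098 R 0.3589
[0.34869609 0.16367556 0.24692987] hand angle at contact offset 0.6827432465643146 r 0.49018595835153506
pad [ 0.49586732 -0.13500418  0.1073203 ] 0.011769279630497453 bar [ 0.37055981 -0.20153685  0.00765477] 49
bottle 0.9 885 [0.434 0.44  0.115] [0.474 0.489 0.179] [0.406 0.419 0.03 ]
beaker 0.5 36 [0.343 0.306 0.069] [0.353 0.375 0.099] [0.334 0.301 0.031]
jar 0.7 693 [ 0.347 -0.312  0.084] [ 0.386 -0.283  0.092] [ 0.315 -0.351  0.03 ]
adapter 0.73 784 [ 0.423 -0.444  0.06 ] [ 0.462 -0.408  0.068] [ 0.386 -0.488  0.035]
28.1h.py:14: RuntimeWarning: Mean of empty slice.
  m=Q.mean(0)
  ret = um.true_divide(
Traceback (most recent call last):
  File "m.py", line 10, in <module>
    print("pad",circ(Q[k][:,:2]),np.median(Q[:,2]), "bar",Q[~k].mean(0),(~k).sum())
                ~~~~^^^^^^^^^^^^
  File "h.py", line 16, in circ
    s=least_squares(lambda a:np.hypot(*(Q-a[:2]).T)-a[2],[*m,.1],loss="soft_l1",f_scale=.003); return s.x
ValueError: Initial guess is outside of provided bounds
```

View pics/top4.png

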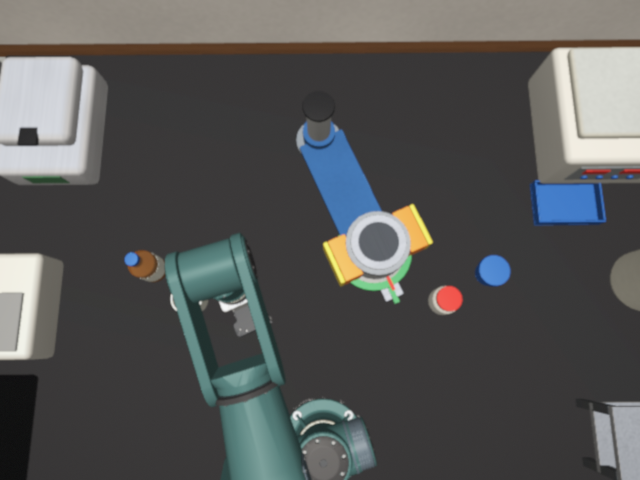

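The red pointer at (390,283) lines up with the green bar at (395,295), and all four bystanders are where they started. I'll wait slightly longer and then hand in.

Call:
step_arm:
  steps:
    - {"jaw":0,"tx":0,"ty":0,"tz":0,"ax":0,"ay":0,"az":0}
    - {"jaw":0,"tx":0,"ty":0,"tz":0,"ax":0,"ay":0,"az":0}
    - {"jaw":0,"tx":0,"ty":0,"tz":0,"ax":0,"ay":0,"az":0}
    - {"jaw":0,"tx":0,"ty":0,"tz":0,"ax":0,"ay":0,"az":0}
    - {"jaw":0,"tx":0,"ty":0,"tz":0,"ax":0,"ay":0,"az":0}
    - {"jaw":0,"tx":0,"ty":0,"tz":0,"ax":0,"ay":0,"az":0}
    - {"jaw":0,"tx":0,"ty":0,"tz":0,"ax":0,"ay":0,"az":0}
    - {"jaw":0,"tx":0,"ty":0,"tz":0,"ax":0,"ay":0,"az":0}

```text
time: 28.9
tool_pos: [0.3487, 0.1637, 0.2469]
ee_rot: [-3.136, -0.002, 1.984]
wrist_force: [-0.2, 0.4, -0.6]
width: 0.0004
```

```bash
python3 -c "
from h import *
status()
print(close_job())"
```

```text
top 28.9 [ 0.4843 -0.139   0.0798] 3208 th -0.4169 R 0.3594
side 28.95 [ 0.484  -0.1369  0.0793] 2630 th -0.4109 R 0.3589
[0.3486891  0.16367139 0.24692835] hand angle at contact offset 0.6827306171752194 r 0.4901912447183273
the job is handed in; nothing more can be done
None
```

The drum is parked over the green pad and at rest, and I handed the job in at about 29 s of the 48 s allowed. I pushed it once on the left yellow face, and it swung at no more than about 0.14 rad/s. I braked it on the right yellow face with the hand retreating. It drifted about 8 mm past the pad, so I let it rebound softly off the hand held still against that same face, and it coasted back to a stop.

**Last checks:**
- **Position:** each camera puts the drum about 1 mm from where it measured the pad before the move. The red pointer lines up with the green bar.
- **At rest:** after the hand was taken away at 21.9 s, the drum stayed put within measurement noise (about 0.5 mm) for 7 s.
- **Bench:** the bottle, jar and adapter measured where they started. The arm mostly hid the beaker in the last top picture, so I could only see its edge there.

**Disagreements:**
- **Cameras:** the top and side cameras differ by about 2 mm in absolute position, for the drum and the pad alike.
- **Pad re-check:** fitting the pad's outline again at the end failed because the drum covers it, so I relied on the earlier measurement.

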